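# Purge the syringe pump

### The arm

A 6-joint arm with a two-finger parallel gripper is mounted at the origin on the work surface. World frame = base frame: x ahead of the robot, y to its left, z up, the work surface at z = 0. Lengths are in m, angles in degrees, forces in N, time in s.
With the tool pointing down it reaches from about 0.4 to 0.825 m from the base axis. Payload 7 kg.
Tool frame: the origin (TCP) lies at the very end of the fingers, on their centre line; the grasp point (between the pads) lies 19 mm behind it; x points along the fingers, z is the direction in which the jaws open and shut, and the axes are right-handed (so a half turn about x gives the same grasp; the last joint's range is limited). The gripper opens to 88 mm and grips with 3 to 60 N. Pads are 19 mm wide; open, the fingers measure 130 mm over their backs; the gripper's body (78 mm by 193 mm) begins 47 mm behind the grasp point.
Start: joints at [93.684, 20.546, 0.682, 0, -70.136, -16.507], TCP at [0.15, 0.658, 0.227] pointing down, gripper open.
Joint ranges: [-176.03, 176.03], [-82.01, 121.73], [-58.28, 71.71], [-173.87, 95.51], [-174.79, -0.11], [-173.66, 173.66]. Speed limits (degrees/s): [136.94, 136.94, 172.46, 180, 180, 180].

### API

Orientations are given as [roll, pitch, yaw] about the fixed x, y, z axes, in that order (R = Rz(yaw) Ry(pitch) Rx(roll)).
In Python, from plant import * gives the robot as it stands.
- The arm moves only by the tool arm_command, never from a script. Its argument "commands" is one flat list of numbers, 5 for each row, row after row: the shift along the tool's x, y, z in mm, then the turn about the tool's x in degrees, then the opening in per cent of the stroke, from 0 (shut) to 100 (fully open). A call has 1 to 5 rows; each row shifts and turns the pose as measured when the row begins, along the tool's axes as they then stand; what a row does not reach is not made up. A row lasts 1/8 s, in which the tool goes at most 62.5 mm and 10.7 degrees, less where a joint would pass 70% of its speed; a pose out of reach is approached as far as the arm can. A call is refused whole if a number of a shift passes 62.5 or a number of a turn 10.7, either way. A call with a gripper value outside its range is refused whole. The fingers move at their own pace and stop on an object; the grip force is fixed at half the most. Time passes only in rows, so rows that do not move let the fingers close. It gives the time, the measured TCP pose, the force and the opening at its end, in the units of the state.
- get_obs(): the state, without advancing time (a new reading comes with each control period).
- snapshot(name): name is "scene" or "top" or "wrist"; returns a dict with "frame" (420x560x3 uint8, blue, green, red), "fov_y" (degrees; the focal length in pixels is half the picture's height over the tangent of half this angle, whatever the lens; pixels are square), "cx", "cy" (the principal point, pixels), "world_to_cam" (4x4, takes a point from world to camera coordinates). Camera axes: x right, y up, looking along -z (the intrinsics and any distortion apply to the point x, -y, -z); pixel columns grow to the right and rows downward; lengths in m; the calibration is good to about 2 mm. The wrist camera is an equidistant fisheye: a pixel r from the principal point sees the ray r / f radians off the axis. A picture is of the moment at which its call begins. There is no depth.
- close_job(): hands the job in, once; it reports no verdict.
The state is a dict: "clock": time; "joint_pos": joint angles; "qvel": joint speeds; "tau": joint torques, N m; "tool_pos": TCP position; "orientation": TCP orientation; "force": force on the tool from outside, world axes, zero at the start; "moment": the same for the moment, N m; "opening": finger opening in m.
Only numpy, scipy, OpenCV 4.12 (cv2) and the standard library are available. Lean on these libraries where they do the work, as an engineer would, in place of code of your own. Each camera call takes 0.05 s, during which the arm holds its last target. There are 200 camera calls.

### The job

Get the pump purging, strictly in this order: press the raised end of the black rocker on the grey outlet box until it is fully over, then push the plunger with the wide round head on the metal valve block fully home, then press the long purge bar on the red syringe pump right down. Finish while still holding the purge bar down. Only press - do not lift, carry or shove the outlet box and valve block, and leave the narrow square plunger, the small round stop key and the loose things on the bench and pump (beaker, wrench, tape roll, vial) alone.

Things in the scene. Friction and masses are not known exactly. Their poses are not given: they have to be found in the camera images.
- switch_box: Loose grey painted outlet box, 110 (x) x 130 (y) x 60 (z) mm, about 0.9 kg, standing on the bench. Origin at the centre of its underside; +x its far side, +z up. On its top, centred at x = 0, y = -30 mm, sits the black rocker; at y = +33 mm a flat white round outlet (not moving).
- rocker_press (a point): Point on the top face of the rocker's far (+x) half, 21 mm from the pivot; each half is 28 mm long and 30 mm wide, the pivot runs along the box's y axis 70 mm above the bench. At the start this far half is the raised end, tilted up 0.4 rad; the near half is level. The point is about 81 mm above the bench at the start and sinks to 74 mm when fully over, where the far half is level. It moves with the rocker.
- rocker (a joint): Angle of the rocker: 0 = off (far end raised), 0.40 rad = fully over (far half level, near half raised). Stays where it is left; about 3 N downward at the press point moves it, and it meets a firm stop.
- valve_box: Loose bare aluminium valve block, 110 (x) x 130 (y) x 55 (z) mm, about 0.9 kg, standing on the bench; brass fittings stick out of its far (+x) and left (+y) sides. Origin at the centre of its underside. Two steel plungers stand on its top, at x = 0: wide round head at y = +32 mm, narrow square head at y = -32 mm.
- plunger_wide_top (a point): Centre of the top face of the wide round plunger head (34 mm diameter, 8 mm thick). 79 mm above the bench when fully out, 67 mm when fully home. Moves with the plunger.
- plunger_wide (a joint): How far the wide plunger is pushed down: 0 = fully out, 0.012 m = fully home. Starts between 0 and 0.004. No spring: it takes about 4 N to move (a little more at speed), stays where it is left, and meets a firm stop when home.
- plunger_narrow_top (a point): Centre of the top face of the narrow square plunger head (18 x 18 mm, same height as the other fully out). Not to be pressed.
- plunger_narrow (a joint): How far the narrow plunger is pushed down, 0 to 0.012 m; it stays where it is left. Leave at 0.
- pump: Red syringe pump, 160 (x) x 260 (y) x 100 (z) mm, does not move. Origin at the centre of its underside; +x its far side. A clear syringe lies along y in a cradle on the far half of the deck (x about +35 mm), up to 137 mm above the bench. The two grey keys are on the near half at x = -45 mm: purge bar at y = +45 mm, stop key at y = -62 mm.
- purge_bar_top (a point): Centre of the top face of the long purge bar (20 mm in the pump's x, 60 mm in its y), 110 mm above the bench when up, 10 mm above the pump's deck. Moves with the bar.
- purge_bar (a joint): How far the purge bar is pressed: 0 = up, 0.006 m = right down on its stop. Springs back up when let go; 1.5 N starts it, 5 N holds it right down.
- stop_key_top (a point): Centre of the top of the small round stop key (22 mm diameter), same height as the purge bar. Not to be pressed.
- stop_key (a joint): How far the stop key is pressed, 0 to 0.006 m, same spring. Leave at 0.
- beaker: Clear empty glass beaker, 72 mm diameter, 90 mm tall, on the bench beyond the work. Origin at the centre of its underside. Leave alone.
- wrench: Steel wrench, 170 mm long, lying on the bench beyond the work. Leave alone.
- tape_roll: White roll of tape, 50 mm diameter, 18 mm high, lying flat on the bench beyond the work. Origin at the centre of its underside. Leave alone.
- vial: Small amber glass vial with a white cap, 24 mm diameter, 42 mm tall, standing on the far right corner of the pump's deck (about x +48, y -108 mm in the pump's frame). Origin at the centre of its underside. Leave alone.
Things that resemble listed ones, but are neither listed nor needed, are in the scene too. What is shaped like the switch_box but purple is not meant.

How it is judged (in metres and radians):
On the way, in this order (a step that is already met when the one before it is completed fails the run):
1. the rocker is pressed fully over (value of joint rocker above 0.33 rad), for 0.1 s.
2. the wide plunger is pushed fully home (value of joint plunger_wide above 0.0105 m), for 0.1 s.
3. the purge bar is pressed right down (value of joint purge_bar above 0.0045 m), for 0.2 s.
At the end, for the whole second after the job is handed in: Rocker over (above 0.33 of 0.40 rad), wide plunger home (above 10.5 of 12 mm), and the fingers holding the purge bar down (above 4.5 of 6 mm, over 2 N on the pump); narrow plunger and stop key not pressed, boxes within 30 mm and bystanders within 20 mm of their starts (value of joint rocker above 0.33 rad and value of joint plunger_wide above 0.0105 m and value of joint purge_bar above 0.0045 m and contact force between the fingers and pump above 2 N and value of joint plunger_narrow below 0.003 m and value of joint stop_key below 0.0025 m and distance of each of switch_box, valve_box from where it was at the start of the episode below 0.03 m and distance of each of beaker, wrench, tape_roll, vial from where it was at the start of the episode below 0.02 m); the arm keeps its last pose, push and grip.
It fails at once if the wide plunger is pushed home before the rocker is over (value of joint rocker below 0.3 rad and value of joint plunger_wide above 0.009 m).
It fails at once if the purge bar is pressed before the rocker is over and the wide plunger home (value of joint purge_bar above 0.003 m and (value of joint rocker below 0.3 rad or value of joint plunger_wide below 0.0095 m)).
It fails at once if the narrow plunger or the stop key is pressed (value of joint plunger_narrow above 0.003 m or value of joint stop_key above 0.0025 m).
It fails at once if the outlet box or valve block is lifted, tipped or shoved more than 30 mm (distance of any of switch_box, valve_box from where it was at the start of the episode above 0.03 m or height (world z) of any of switch_box, valve_box above 0.012 m or angle between any of switch_box, valve_box's own z axis and vertical above 0.15 rad).
It fails at once if the beaker, wrench, tape roll or vial is moved more than 20 mm (distance of any of beaker, wrench, tape_roll, vial from where it was at the start of the episode above 0.02 m).
It also fails if it takes over 54 s, if anything falls off the work surface, if the arm or the gripper's body presses on something with over 40 N, if the wrist force passes 120 N, or if a joint passes its speed limit or range.

## Working session

There is one attempt and no reset: what is moved stays moved. The work goes in short steps, Python scripts to look and compute and a tool call to move; the robot and the scene stay as the last step left them, time stands still between calls to the robot, and variables do not carry over. Pictures are saved under pics/ and viewed, about 8 in all and at most 12, crops included, and the job is handed in when it is done.

Besides the shell and the picture viewer there is one more tool, called after "Request:" as name(argument=value, ...) on one line, values as JSON. arm_command: Moves the arm, as the interface text tells. Its arguments: {"type":"object","properties":{"commands":{"type":"array"}},"required":["commands"]}

```bash
mkdir -p pics; cat > h.py <<'E'
from plant import *
import numpy as np, cv2
def ray(s,u,v):
    f=s["frame"].shape[0]/2/np.tan(np.radians(s["fov_y"]/2))
    M=np.array(s["world_to_cam"]);R=M[:3,:3];t=M[:3,3]
    d=R.T@np.array([(u-s["cx"])/f,-(v-s["cy"])/f,-1.]);return -R.T@t,d
def onz(s,u,v,z):
    o,d=ray(s,u,v);return o+d*(z-o[2])/d[2]
def proj(s,p):
    f=s["frame"].shape[0]/2/np.tan(np.radians(s["fov_y"]/2))
    c=(np.array(s["world_to_cam"])@np.append(p,1))[:3]
    return s["cx"]+f*c[0]/-c[2], s["cy"]-f*c[1]/-c[2]
E
python3 - <<'E'
from h import *
import pickle
for n in("top","scene","wrist"):
    s=snapshot(n);pickle.dump(s,open(n+".pkl","wb"))
    cv2.imwrite(f"pics/{n}0.png",s["frame"]); print(n,{k:v for k,v in s.items() if k!="frame"})
o=get_obs();print(o)
E
```

```text
top {'fov_y': 51.45495269496091, 'cx': 280.13725133768133, 'cy': 209.73267377980957, 'world_to_cam': array([[ 0.0231812 , -0.99912059,  0.03493807, -0.05457975],
       [ 0.98415543,  0.02895102,  0.17492833, -0.57676759],
       [-0.17578599,  0.03032945,  0.98396108, -1.02130622],
       [ 0.        ,  0.        ,  0.        ,  1.        ]])}
scene {'fov_y': 47.28806503276779, 'cx': 283.6274637928695, 'cy': 208.8536120487377, 'world_to_cam': array([[-0.03732926,  0.99923504, -0.01165633,  0.04582753],
       [-0.7403964 , -0.01982198,  0.67187816,  0.34947346],
       [ 0.67113315,  0.03371102,  0.74056996, -1.56459393],
       [ 0.        ,  0.        ,  0.        ,  1.        ]])}
wrist {'fov_y': 65.70646984690485, 'cx': 282.9635054031911, 'cy': 212.09191101254063, 'world_to_cam': array([[-0.22230367, -0.97497488,  0.00225122,  0.67339291],
       [ 0.94194343, -0.21536699, -0.25760363,  0.03247372],
       [ 0.25164191, -0.05514571,  0.96624805, -0.38973798],
       [ 0.        ,  0.        ,  0.        ,  1.        ]])}
{'clock': 0.15, 'joint_pos': array([ 9.36839869e+01,  2.05823136e+01,  6.45563527e-01, -1.24581322e-02,
       -7.01359229e+01, -1.65051178e+01]), 'qvel': array([-0.00413581, -0.1065546 ,  0.0830486 ,  0.11599128,  0.00893887,
        0.01855405]), 'tau': array([-5.93155473e-04, -5.83276999e+01,  2.93287432e+01,  7.00103670e+00,
        8.76937323e-03, -1.11049521e-04]), 'tool_pos': array([0.14976634, 0.65779891, 0.22583931]), 'orientation': array([  7.35045371,  89.926389  , -95.47491773]), 'force': array([-0.38674867, -0.62521048, -0.09600337]), 'moment': array([ 0.01947582, -0.01243956,  0.06243232]), 'opening': 0.08761429729434338}
```

View pics/top0.png

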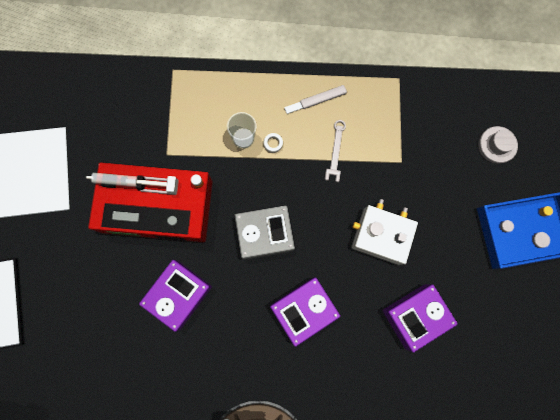

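View pics/scene0.png

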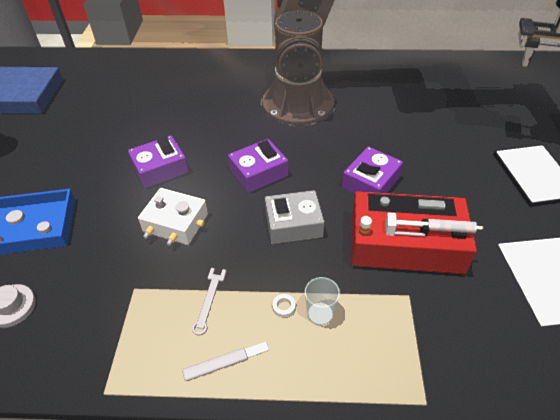

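The top view shows the pump at (150,203), the grey outlet box at (265,232) with its rocker at (277,230), and the valve block at (385,235) with the wide head at (376,229). The scene view shows the same layout from the far side. I'll enlarge the crops.

```bash
python3 - <<'E'
import cv2,pickle,numpy as np
def crop(n,x,y,w,h,k):
    f=pickle.load(open(n+".pkl","rb"))["frame"][y:y+h,x:x+w]
    o=cv2.resize(f,None,fx=k,fy=k,interpolation=cv2.INTER_CUBIC)
    for i in range(0,w,10): cv2.putText(o,str(x+i),(i*k,8),0,.3,(0,255,255),1);cv2.line(o,(i*k,10),(i*k,14),(0,255,255))
    for i in range(0,h,10): cv2.putText(o,str(y+i),(0,i*k+4),0,.3,(0,255,255),1)
    return cv2.resize(o,(400,300)) if 0 else o
A=np.hstack([crop("top",230,195,80,75,5),crop("top",345,195,80,75,5)])
B=np.hstack([crop("top",85,160,133,85,3),crop("scene",347,185,133,85,3)])
B=cv2.copyMakeBorder(B,0,0,0,800-B.shape[1],0)
cv2.imwrite("pics/c1.png",cv2.resize(np.vstack([A,B])[:600],None,fx=1,fy=1)); print(A.shape,B.shape)
E
```

```text
(375, 800, 3) (255, 800, 3)
```

View pics/c1.png

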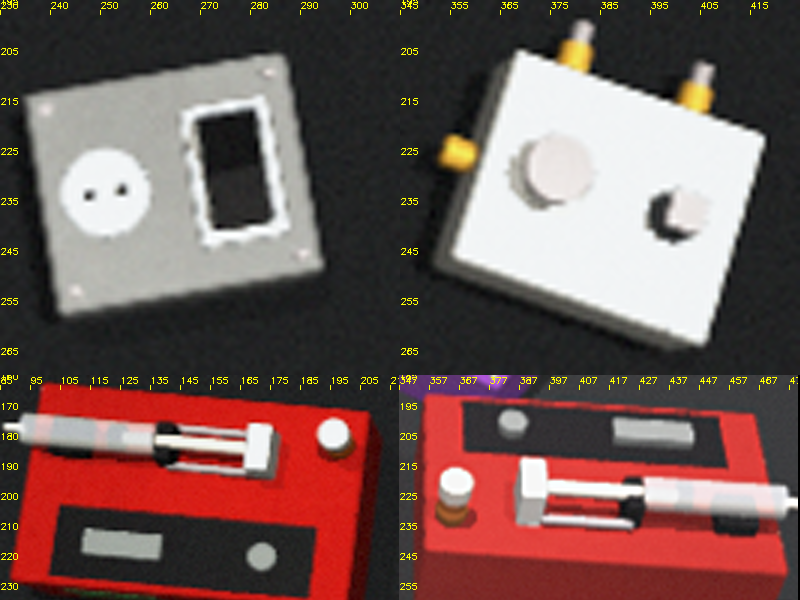

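The enlarged crops show the outlet box's top corners, its rocker, the wide head at (376.6,228.6), the purge bar at (125.3,216.3) and the stop key at (172.3,220.3). Next I'll turn these into positions.

```bash
python3 - <<'E'
from h import *
import pickle
T=pickle.load(open("top.pkl","rb"));S=pickle.load(open("scene.pkl","rb"))
def box(c,z):
    P=np.array([onz(T,*q,z)[:2] for q in c]);m=P.mean(0)  # TL TR BR BL ; left=+y
    y=(P[0]-P[1]+P[3]-P[2])/2;x=(P[0]-P[3]+P[1]-P[2])/2
    print("c",m.round(4),"sizes x,y",np.linalg.norm(x).round(4),np.linalg.norm(y).round(4))
    a1=np.arctan2(x[1],x[0]);a2=np.arctan2(y[1],y[0])-np.pi/2;a=(a1+a2)/2;print("yaw",np.degrees([a1,a2]).round(1));
    R=np.array([[np.cos(a),-np.sin(a)],[np.sin(a),np.cos(a)]]);return m,R
m,R=box([(235.4,214.4),(287.4,206),(294.6,249),(242.4,258)],.06)
print("pivot",m+R@[0,-.03],"press",m+R@[.0195,-.03]); 
for p in [(m+R@[.0195,-.03])]: print("proj press",proj(T,[*p,.079]),proj(S,[*p,.079]))
m,R=box([(368.6,205.4),(418,222.4),(406.2,264),(355.4,246.4)],.055)
print("wide exp",m+R@[0,.032],"narrow exp",m+R@[0,-.032],"wide seen",onz(T,376.6,228.6,.077)[:2],"nar seen",onz(T,(402.6),(195+211/5)-.0,.079)[:2])
b=onz(T,125.3,216.3,.11)[:2];k=onz(T,172.3,220.3,.11)[:2]
bs=onz(S,431.7,203.7,.11)[:2];ks=onz(S,384.7,201,.11)[:2]
print("bar",b,bs,"stop",k,ks,"dist",np.linalg.norm(b-k),np.linalg.norm(bs-ks), "yaw",np.degrees(np.arctan2(*(-(b-k)[[0]]*1).tolist(),(b-k)[1])))
# colour mask refinement
f=T["frame"].astype(int);hsv=cv2.cvtColor(T["frame"],cv2.COLOR_BGR2HSV)
mk=((hsv[...,1]<60)&(hsv[...,2]>90)).astype(np.uint8);sub=mk*0;sub[205:232,105:185]=mk[205:232,105:185]
n,l,st,ce=cv2.connectedComponentsWithStats(sub)
for i in range(1,n): print(st[i],ce[i],onz(T,*ce[i],.11).round(4))
o=get_obs();print(o["orientation"],o["tool_pos"])
from scipy.spatial.transform import Rotation as Ro
print(Ro.from_euler("xyz",o["orientation"],degrees=True).as_matrix().round(3))
E
```

```text
c [ 0.5216 -0.0038] sizes x,y 0.1068 0.1277
yaw [10.9 11.1]
pivot [ 0.52737461 -0.03327856] press [ 0.54651467 -0.02954917]
proj press (np.float64(276.1048898819618), np.float64(220.60071748715163)) (np.float64(281.5154380425374), np.float64(209.48455738114495))
c [ 0.5239 -0.3029] sizes x,y 0.1079 0.1292
yaw [-17.8 -17.7]
wide exp [ 0.53361181 -0.27246281] narrow exp [ 0.51410176 -0.33341654] wide seen [ 0.53427047 -0.27164053] nar seen [ 0.51495342 -0.333598  ]
bar [0.54188619 0.31693073] [0.54729776 0.3172792 ] stop [0.53567843 0.20952263] [0.54159656 0.21026531] dist 0.10758734890996197 0.10716564066133161 yaw -3.307790579450278
[112 211  27  11 224] [125.04910714 215.9375    ] [0.5427 0.3176 0.11  ]
[167 216  10   9  73] [171.73972603 220.04109589] [0.5362 0.2108 0.11  ]
[  7.35045371  89.926389   -95.47491773] [0.14976634 0.65779891 0.22583931]
[[-0.     0.975 -0.222]
 [-0.001 -0.222 -0.975]
 [-1.     0.     0.001]]
```

Request:
arm_command(commands=[0,0,0,-8,0,0,0,0,-8,0,0,0,0,-8,0,0,10,30,0,0,0,15,45,0,0])

```text
clock: 0.78
tool_pos: [0.1889, 0.5891, 0.2226]
orientation: [-16.9, 89.7, -94.8]
force: [1.7, 0.4, -0.6]
opening: 0.0433
```

Request:
arm_command(commands=[0,18,54,0,0,0,18,54,0,0,0,18,54,0,0,0,18,54,0,0,0,18,54,0,0])

```text
clock: 1.4
tool_pos: [0.3364, 0.336, 0.2231]
orientation: [-16.6, 89.6, -94.3]
force: [1.6, 0.6, 0.9]
opening: 0.0004
```

Request:
arm_command(commands=[0,18,54,0,0,0,18,54,0,0,0,18,54,0,0,0,18,54,0,0,0,0,0,0,0])

```text
clock: 2.02
tool_pos: [0.4559, 0.1301, 0.225]
orientation: [-9.3, 89.6, -87.2]
force: [-0.4, 0.4, 0.9]
opening: 0.0006
```

Request:
arm_command(commands=[0,14,44,0,0,0,14,44,0,0,0,14,44,0,0,20,13,43,0,0,0,0,0,0,0])

```text
clock: 2.65
tool_pos: [0.5488, -0.0318, 0.2052]
orientation: [-5.4, 89.7, -83.2]
force: [-0.1, -0.2, -0.1]
opening: 0.0005
```

```bash
cat > go.py <<'E'
from h import *
import sys
from scipy.spatial.transform import Rotation as Ro
t=np.array(eval(sys.argv[1]));o=get_obs();R=Ro.from_euler("xyz",o["orientation"],degrees=True).as_matrix()
print(o["clock"],o["tool_pos"].round(4),o["force"].round(1),"tool shift mm",(R.T@(t-o["tool_pos"])*1e3).round(1),"jaw",np.degrees(np.arctan2(R[1,2],R[0,2])).round(1),"down",R[:,0].round(3))
E
python3 go.py [.5465,-.0295,.1]
```

```text
2.65 [ 0.5488 -0.0318  0.2052] [-0.1 -0.2 -0.1] tool shift mm [105.2  -1.7  -3.3] jaw -77.7 down [ 0.001 -0.005 -1.   ]
```

Request:
arm_command(commands=[35,-2,-3,0,0,35,0,0,0,0,33,0,0,-1,0,0,0,0,0,0])

```text
clock: 3.15
tool_pos: [0.5467, -0.0262, 0.1012]
orientation: [22.1, 89.7, -54.5]
force: [-0.1, -0.8, 0.1]
opening: 0.0004
```

```bash
python3 go.py [.5465,-.0295,.074]; python3 - <<'E'
from h import *
T=snapshot("top");W=snapshot("wrist");S=snapshot("scene")
c=lambda s,x,y,w,h,k:cv2.resize(s["frame"][y:y+h,x:x+w],None,fx=k,fy=k,interpolation=3)
cv2.imwrite("pics/p1.png",np.hstack([c(T,230,180,80,100,5),c(S,240,150,80,100,5)]))
E
```

```text
3.15 [ 0.5467 -0.0262  0.1012] [-0.1 -0.8  0.1] tool shift mm [27.2 -1.1  3. ] jaw -76.6 down [ 0.003 -0.005 -1.   ]
```

View pics/p1.png

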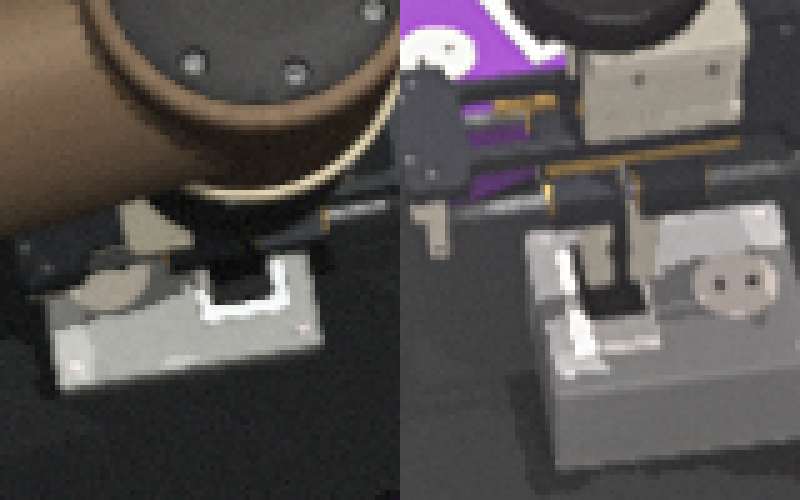

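The fingers are centred over the rocker's far half: in the right-hand crop the tips are around (615,270) and the rocker is at (612,300). I'll press now.

Request:
arm_command(commands=[10,-1,3,0,0,7,0,0,0,0,5,0,0,0,0,4,0,0,0,0,4,0,0,0,0])

```text
clock: 3.92
tool_pos: [0.5542, -0.0282, 0.0775]
orientation: [73.3, 88.8, -3.3]
force: [1.8, 1.1, 3.5]
opening: 0.0005
```

```bash
python3 go.py [.5465,-.0295,.074]
```

```text
3.925 [ 0.5542 -0.0282  0.0775] [1.8 1.1 3.5] tool shift mm [ 3.3 -7.9 -0.6] jaw -76.6 down [ 0.021 -0.001 -1.   ]
```

Request:
arm_command(commands=[0,-8,0,0,0,3,-2,0,0,0,3,-1,0,0,0,3,0,0,0,0])

```text
clock: 4.42
tool_pos: [0.545, -0.0306, 0.0737]
orientation: [72.7, 88.5, -3.7]
force: [-14.7, 6.0, 39.7]
opening: 0.0006
```

```bash
python3 go.py [.5465,-.0295,.074]
```

```text
4.425 [ 0.545  -0.0306  0.0737] [-14.7   6.   39.7] tool shift mm [-0.2  1.7 -0.7] jaw -76.4 down [ 0.026 -0.002 -1.   ]
```

Request:
arm_command(commands=[-3,0,0,0,0,-20,0,0,0,0,-25,0,0,0,0,0,0,60,0,0,0,0,60,0,0])

```text
clock: 5.05
tool_pos: [0.5675, -0.1467, 0.1229]
orientation: [70.3, 88.9, -5.8]
force: [0.4, 1.5, 0.5]
opening: 0.0002
```

Request:
arm_command(commands=[0,0,60,0,0,0,-10,50,0,0,0,-10,0,0,0])

```text
clock: 5.42
tool_pos: [0.572, -0.2644, 0.12]
orientation: [73.5, 89.3, -2.7]
force: [0.1, 1.0, -0.6]
opening: 0.0008
```

```bash
python3 go.py [.534,-.272,.1]; python3 - <<'E'
from h import *
T=snapshot("top");S=snapshot("scene")
c=lambda s,x,y,w,h,k:cv2.resize(s["frame"][y:y+h,x:x+w],None,fx=k,fy=k,interpolation=3)
cv2.imwrite("pics/p2.png",np.hstack([c(T,230,195,80,75,5),c(S,258,180,80,75,5)]))
E
```

```text
5.425 [ 0.572  -0.2644  0.12  ] [ 0.1  1.  -0.6] tool shift mm [ 19.5 -39.   -1.7] jaw -76.2 down [ 0.012 -0.001 -1.   ]
```

View pics/p2.png

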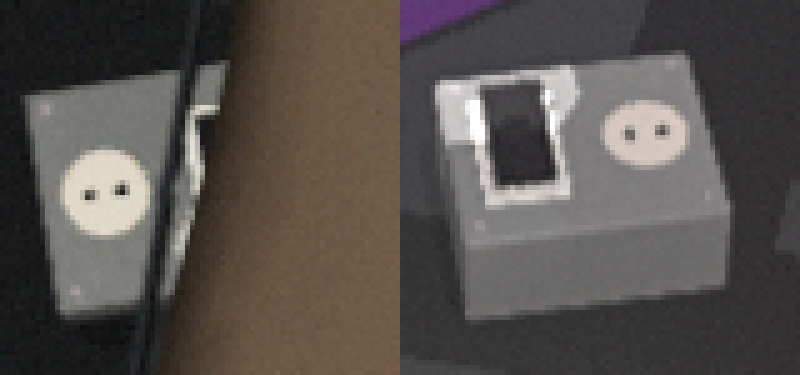

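The rocker's far half is now level (crop around (520,150)), and the box hasn't moved. Next is the wide plunger.

Request:
arm_command(commands=[0,-24,-1,0,0,0,-16,-1,0,0,10,0,0,0,0,0,0,0,0,0])

```text
clock: 6.02
tool_pos: [0.5305, -0.2663, 0.1091]
orientation: [79.4, 89.4, 3.5]
force: [0.5, 0.1, 0.7]
opening: 0.0006
```

```bash
python3 go.py [.534,-.272,.067]; python3 - <<'E'
from h import *
T=snapshot("top");S=snapshot("scene")
c=lambda s,x,y,w,h,k:cv2.resize(s["frame"][y:y+h,x:x+w],None,fx=k,fy=k,interpolation=3)
cv2.imwrite("pics/p3.png",np.hstack([c(T,345,180,80,85,5),c(S,130,165,80,85,5)]))
E
```

```text
6.025 [ 0.5305 -0.2663  0.1091] [0.5 0.1 0.7] tool shift mm [42.1  1.6  6.3] jaw -75.9 down [ 0.011  0.001 -1.   ]
```

View pics/p3.png

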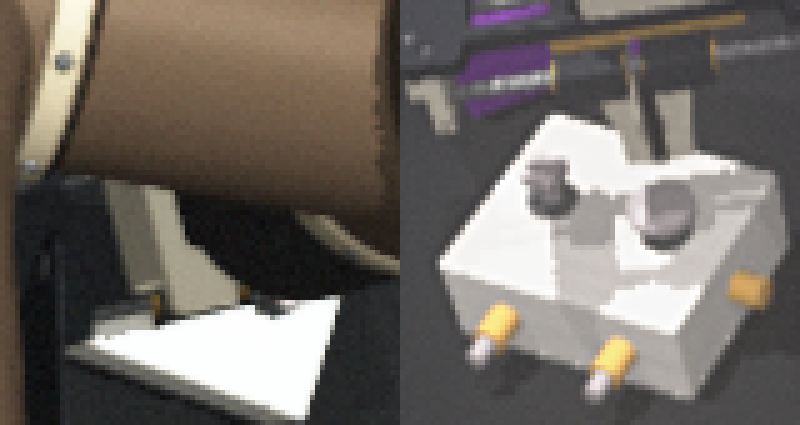

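The fingertips at (650,155) in the right-hand crop are above the wide head at (662,205). The narrow head at (548,185) is clear.

Request:
arm_command(commands=[14,1,6,0,0,10,0,0,0,0,6,0,0,0,0,4,0,0,0,0])

```text
clock: 6.62
tool_pos: [0.5353, -0.2725, 0.0734]
orientation: [75.9, 89.3, 0.0]
force: [-1.3, 0.6, 3.9]
opening: 0.0006
```

```bash
python3 go.py [.534,-.272,.067]
```

```text
6.625 [ 0.5353 -0.2725  0.0734] [-1.3  0.6  3.9] tool shift mm [ 6.3 -1.2 -0.9] jaw -75.9 down [ 0.012  0.    -1.   ]
```

Request:
arm_command(commands=[4,-1,-1,0,0,3,0,0,0,0,3,0,0,0,0,3,0,0,0,0])

```text
clock: 7.12
tool_pos: [0.5353, -0.2725, 0.067]
orientation: [65.0, 89.1, -10.7]
force: [-9.4, 7.2, 29.8]
opening: 0.0008
```

```bash
python3 go.py [.534,-.272,.067]
```

```text
7.125 [ 0.5353 -0.2725  0.067 ] [-9.4  7.2 29.8] tool shift mm [-0.  -1.2 -0.8] jaw -75.7 down [ 0.015 -0.003 -1.   ]
```

Request:
arm_command(commands=[0,0,0,0,0,-4,0,0,0,0,-40,0,0,0,0,-50,0,0,0,0,-45,0,0,0,0])

```text
clock: 7.75
tool_pos: [0.5296, -0.2707, 0.2052]
orientation: [80.5, 89.7, 4.7]
force: [0.9, -0.3, -0.8]
opening: -0.0
```

Request:
arm_command(commands=[0,0,0,9,0,0,0,-10,9,0,0,0,-50,0,0,0,0,-60,0,0,0,0,-60,0,0])

```text
clock: 8.38
tool_pos: [0.5431, -0.0907, 0.2083]
orientation: [91.1, 89.4, -3.8]
force: [1.9, -0.3, -0.4]
opening: 0.0003
```

```bash
python3 go.py [.544,.317,.16]; python3 - <<'E'
from h import *
S=snapshot("scene")
c=lambda s,x,y,w,h,k:cv2.resize(s["frame"][y:y+h,x:x+w],None,fx=k,fy=k,interpolation=3)
cv2.imwrite("pics/p4.png",c(S,120,165,100,85,5))
E
```

```text
8.375 [ 0.5431 -0.0907  0.2083] [ 1.9 -0.3 -0.4] tool shift mm [  48.   -34.1 -406.3] jaw -94.8 down [ 0.01  -0.001 -1.   ]
```

View pics/p4.png

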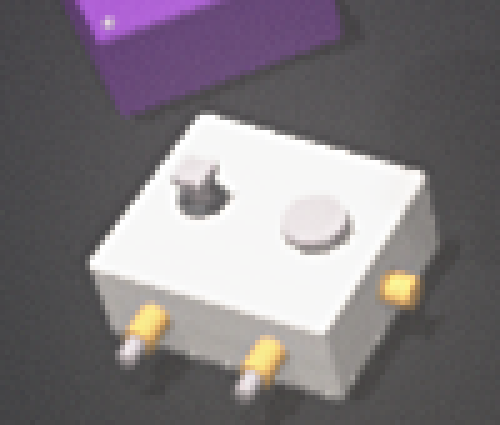

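The wide plunger is home at (317,222), the narrow one is still fully out at (195,172), and the block looks unmoved. I'll move on to the pump.

Request:
arm_command(commands=[0,-6,-60,0,0,0,-6,-60,0,0,0,-6,-60,0,0,0,-6,-60,0,0,0,-6,-60,0,0])

```text
clock: 9.05
tool_pos: [0.537, 0.2191, 0.2075]
orientation: [98.0, 89.5, 3.1]
force: [2.7, -0.1, 1.2]
opening: 0.0006
```

Request:
arm_command(commands=[0,-3,-60,0,0,0,0,-40,0,0,0,0,0,0,0])

```text
clock: 9.43
tool_pos: [0.5408, 0.3262, 0.2056]
orientation: [88.8, 89.6, -5.8]
force: [-1.1, -1.1, -0.7]
opening: 0.0005
```

```bash
python3 go.py [.544,.317,.13]
```

```text
9.425 [0.5408 0.3262 0.2056] [-1.1 -1.1 -0.7] tool shift mm [75.6  3.4  8.9] jaw -94.6 down [ 0.007 -0.001 -1.   ]
```

Request:
arm_command(commands=[25,3,8,0,0,25,0,0,0,0,22,0,0,0,0,0,0,0,0,0])

```text
clock: 9.93
tool_pos: [0.5428, 0.3157, 0.1306]
orientation: [68.5, 89.7, -26.1]
force: [0.8, -0.1, -0.4]
opening: 0.0002
```

```bash
python3 go.py [.544,.317,.104]; python3 - <<'E'
from h import *
T=snapshot("top");S=snapshot("scene")
c=lambda s,x,y,w,h,k:cv2.resize(s["frame"][y:y+h,x:x+w],None,fx=k,fy=k,interpolation=3)
cv2.imwrite("pics/p5.png",np.hstack([c(T,85,160,133,95,3),c(S,347,170,133,95,3)]))
E
```

```text
9.925 [0.5428 0.3157 0.1306] [ 0.8 -0.1 -0.4] tool shift mm [26.6  0.9 -1.5] jaw -94.6 down [ 0.005 -0.002 -1.   ]
```

View pics/p5.png

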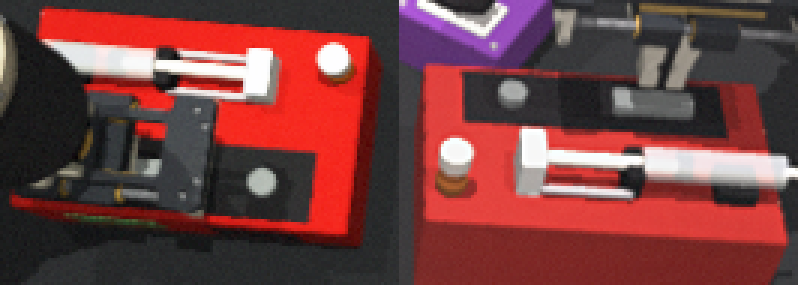

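The fingertips at (668,85) in the right-hand crop are above the middle of the purge bar at (655,102). They are well away from the stop key at (512,93).

Request:
arm_command(commands=[12,1,-1,0,0,7,0,0,0,0,5,0,0,0,0,4,0,0,0,0])

```text
clock: 10.52
tool_pos: [0.5466, 0.3186, 0.1061]
orientation: [109.3, 89.3, 14.8]
force: [-2.2, -1.0, 4.0]
opening: 0.0004
```

```bash
python3 go.py [.544,.317,.104]
```

```text
10.525 [0.5466 0.3186 0.1061] [-2.2 -1.   4. ] tool shift mm [ 2.1 -2.5  1.8] jaw -94.6 down [ 0.011  0.003 -1.   ]
```

Request:
arm_command(commands=[3,-2,1,0,0,3,-1,0,0,0,3,0,0,0,0])

```text
clock: 10.9
tool_pos: [0.5466, 0.3186, 0.1039]
orientation: [109.4, 88.9, 15.0]
force: [-12.5, -2.8, 26.8]
opening: 0.0003
```

Request:
arm_command(commands=[2,0,0,0,0,2,0,0,0,0])

```text
clock: 11.15
tool_pos: [0.5465, 0.3186, 0.1042]
orientation: [111.1, 88.7, 16.7]
force: [-5.5, -2.4, 13.6]
opening: 0.0003
```

```bash
python3 go.py [.544,.317,.104]; python3 - <<'E'
from h import *
T=snapshot("top");S=snapshot("scene")
c=lambda s,x,y,w,h,k:cv2.resize(s["frame"][y:y+h,x:x+w],None,fx=k,fy=k,interpolation=3)
cv2.imwrite("pics/p6.png",np.hstack([c(S,120,165,220,100,3)])); cv2.imwrite("pics/p7.png",np.hstack([c(S,340,170,150,95,5)]))
E
python3 go.py [.544,.317,.104]
```

```text
11.15 [0.5465 0.3186 0.1042] [-5.5 -2.4 13.6] tool shift mm [ 0.2 -2.3  1.8] jaw -94.3 down [ 0.021  0.006 -1.   ]
11.25 [0.5465 0.3186 0.1042] [-6.3 -1.8 14.9] tool shift mm [ 0.1 -2.4  1.8] jaw -94.3 down [ 0.021  0.006 -1.   ]
```

View pics/p7.png

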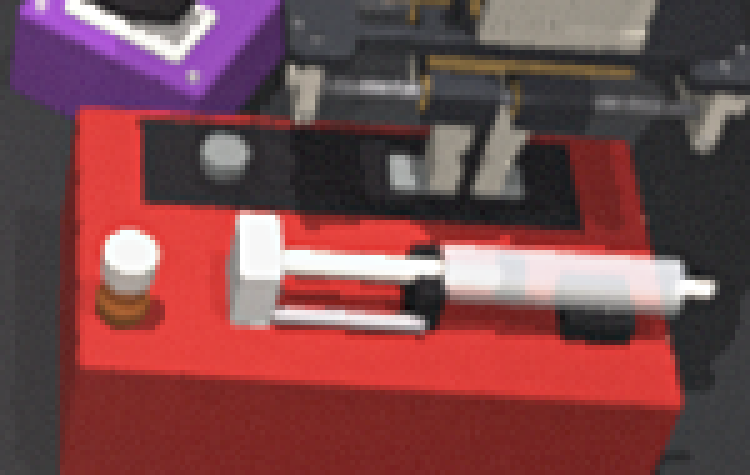

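View pics/p6.png

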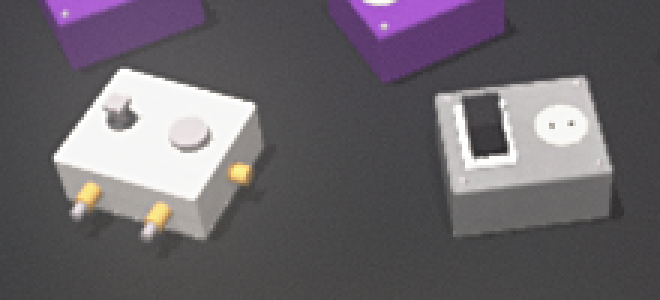

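The fingers hold the bar down at (455,175). The rocker is still over, the wide plunger is home, and the narrow plunger and stop key are untouched. Handing in.

```bash
python3 -c "
from plant import *
print(close_job())"
```

```text
the job is handed in; nothing more can be done
None
```

I pressed the rocker over, pushed the wide plunger home, then pressed the purge bar, in that order. The job was handed in at about 11.3 s with the fingers still holding the bar down. No verdict was reported.

| Step | Tip height at the stop | Given stop height | Upward force |
|---|---|---|---|
| Rocker | 73.7 mm | 74 mm | 40 N |
| Wide plunger | 67.0 mm | 67 mm | 30 N |
| Purge bar, at hand-in | 104.2 mm | 104 mm | about 15 N, steady |

- **Final pictures:** the rocker's far half looks level and the wide plunger is down. The narrow plunger and stop key look untouched. Neither box looked moved, nor did the vial. I didn't look again at the beaker, wrench and tape roll after the start, but the arm's path did not go over them.
- **What disagreed:** on the first rocker press the tip slid about 8 mm outward. I moved it back and finished the press. The purge bar is held about 2 to 3 mm off the centre I measured, still well on the bar. The top and scene cameras differed by about 5 mm on the bar's x position, so I used the mean.

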